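# Tip the pillar candle into its gift box and push the lid shut

## Task

The tall yellow candle stands upright in one end of the open wooden gift box: push it over so that it lies flat along the inside of the box, then push the red lid over and fully shut on top of it. Only push with the fingers: do not grip the candle or the lid, do not lift the candle, and leave the other things on the bench where they are.

Things in the scene. Friction and masses are not known exactly. Their poses are not given: they have to be found in the camera images.
- giftbox: Open-topped light wooden gift box, fixed to the bench, outside 96 mm (its x) by 276 mm (its y) by 80 mm high, walls and floor 8 mm thick (inside 80 by 260 mm, 72 mm deep). Origin at the centre of its underside, on the bench; x points across the box away from the robot, to the long wall that carries the lid's hinge; y along the box.
- giftlid (a joint): Angle of the red lid in rad: 0 fully shut (flat on the box), 1.57 upright, stop at 2.05; it starts open, leaning back. A stiff hinge: the lid stays wherever it is left and never falls shut; 1 to 3 N near its free edge move it.
- giftlid_hinge (a point): Middle of the lid's hinge line, along the box's y at the top outer edge of its far (+x) long wall, 80 mm above the bench. The lid is a plain red board with a white stripe, no handle, 96 mm from hinge to free edge, 276 mm long, 8 mm thick; its inner face passes through this line. The point turns with the lid: x away from the free edge, z out of the outer face.
- candle: Yellow pillar candle, 56 mm across, 170 mm tall, about 0.36 kg, 11 mm wick; loose, standing upright on the box's floor (8 mm above the bench) near one end of the box (either end). Pushed near its top it topples along the box to the other end, where there is just room to lie. Origin at the centre of its foot, z along its axis to the wick.
- candle_center (a point): The middle of the candle, on its axis, 85 mm above its foot.
- spool: Spool of green ribbon standing flat on the bench, 80 mm across, 42 mm high; origin at the centre of its underside. Bystander.
- secateurs: Secateurs with two red handles and a steel blade, lying flat, about 165 mm long, 18 mm high; origin on the bench under the pivot, blade towards its +x. Bystander.
- spraybottle: Green glass bottle with a white cap, 64 mm across, 170 mm high; origin at the centre of its underside. Bystander.
- pot: Empty terracotta pot, 96 mm across, 90 mm high; origin at the centre of its underside. Bystander.
- vase: Empty clear glass vase, 80 mm across, 120 mm high; origin at the centre of its underside. Bystander.
- shortcandle: Short white pillar candle standing on the bench, 60 mm across, 90 mm high; origin at the centre of its underside. Bystander, not the one to be packed.
Not all that is in view belongs to the job. There is more than one size of the candle; the one meant has the size given above.

How it is judged:
By the outcome, as a careful person would: the job done as asked, in the order asked, and still so for the second after the job is handed in, with the robot touching nothing.
It also fails if it takes over 45 s, if anything falls off the work surface, if the arm or the gripper's body presses on something with over 40 N, if the wrist force passes 120 N, or if a joint passes its speed limit or range.

## Robot

A 7-joint arm with a two-finger parallel gripper is mounted at the origin on the work surface. World frame = base frame: x ahead of the robot, y to its left, z up, the work surface at z = 0. Lengths are in m, angles in rad, forces in N, time in s.
With the tool pointing down it reaches from about 0.4 to 0.875 m from the base axis. Payload 6.5 kg.
Tool frame: the origin (TCP) lies at the very end of the fingers, on their centre line; the grasp point (between the pads) lies 19 mm behind it (bot.grasp_offset is the distance from the TCP to the grasp point, in m); z points along the fingers, y is the line along which they close (so a half turn about z gives the same grasp; the last joint's range is limited). The gripper opens to 85 mm and grips with 20 to 120 N. Pads are 22 mm wide; open, the fingers measure 114 mm over their backs; the gripper's body (76 mm by 85 mm) begins 54 mm behind the grasp point. The pads swing forward as they close: fully open they stand 13 mm farther back than shut.
Start: joints at [-0.066, 0.536, -0.004, 1.538, 0.003, 1.067, -0.071], TCP at [0.65, 0, 0.231] pointing down, gripper open.
Joint ranges: [-2.7, 2.7], [-0.37, 2.16], [-1.27, 1.26], [0.24, 2.4], [-1.31, 4.45], [0.19, 1.91], [-2.76, 2.76]. Speed limits (rad/s): [2.39, 2.39, 3.14, 3.14, 3.14, 3.14, 3.14].

## Interface

Orientations are given as a unit quaternion [x, y, z, w].
In Python, from plant import bot gives the robot as it stands. The module is installed in compiled form; this text tells all that it offers.
- The arm moves only by the tool drive_tool, never from a script. Its arguments are lists of equal length, an entry for each row: "translation": the shift along the tool's x, y, z scaled (see below), a list of three; "dr": the turn, a rotation vector about the tool's x, y, z scaled (see below), a list of three. A call has 1 to 12 rows; each row shifts and turns the commanded pose from where the row before left it, along the tool's axes as they then stand; what a row does not reach is not made up. The controller multiplies each number of a shift by 0.3 m and each number of a turn by 0.08 rad. A row lasts 1/12 s, in which the tool goes at most 41.7 mm and 7.16 degrees, less where a joint would pass 70% of its speed; a pose out of reach is approached as far as the arm can. A call with a number of a shift or a turn outside -1 to 1 is refused whole. A call with a gripper value outside its range is refused whole. "hand" is the closure, from 0 (fully open) to 1 (shut), set as the call begins (left out, the last holds). The fingers move at their own pace and stop on an object; "squeeze" is the grip in N (left out, the last holds). Time passes only in rows, so rows that do not move let the fingers close. It gives the time, the measured TCP pose, the force, the opening and the grip force at its end, in the units of the state.
- bot.state(): the state, without advancing time (a new reading comes with each control period).
- bot.get_image(name): name is "scene" or "side" or "wrist"; returns the picture (384x512x3 uint8, red, green, blue); there is no depth.
- bot.get_calibration(name): a dict with "intrinsics" (3x3 intrinsics, pixels), "cam_to_world" (4x4, takes a point from camera to world coordinates); the wrist camera has in their place "hand_eye" (4x4, takes a point from camera to tool coordinates, whose origin is the TCP and whose axes are the flange's). Camera axes: x right, y down, z forward; pixel columns grow to the right and rows downward; lengths in m; the calibration is good to about 2 mm. A picture is of the moment at which its call begins: read the wrist's pose just before it. get_calibration takes no time and is no camera call.
- bot.close_job(): hands the job in; it is judged then, once.
The state is a dict: "t": time; "joint_positions": joint angles; "joint_velocities": joint speeds; "joint_efforts": joint torques, N m; "tool_pos": TCP position; "tool_rot": TCP orientation; "force": force on the tool from outside, world axes, zero at the start; "wrist_torque": the same for the moment, N m; "width": opening from 0.0 (shut) to 1.0 (fully open); "grip_force": force on a finger pad.
Only numpy, scipy, OpenCV 4.12 (cv2) and the standard library are available. Lean on these libraries where they do the work, as an engineer would, in place of code of your own. Each camera call takes 0.05 s, during which the arm holds its last target. There are 200 camera calls.

## Working session

There is one attempt and no reset: what is moved stays moved. The work goes in short steps, Python scripts to look and compute and a tool call to move; the robot and the scene stay as the last step left them, time stands still between calls to the robot, and variables do not carry over. Pictures are saved under pics/ and viewed, at most 10 in all, crops included, and the job is handed in when it is done.

Besides the shell and the picture viewer there is one more tool, called after "Request:" in YAML: its name, and indented under it one key for each argument. drive_tool: Moves the arm, as the interface text tells. Shifts and turns lie within -1 to 1; 1 stands for 0.3 m of shift or 0.08 rad of turn. Its arguments: {"type":"object","properties":{"translation":{"type":"array","items":{"type":"array","items":{"type":"number"}}},"dr":{"type":"array","items":{"type":"array","items":{"type":"number"}}},"hand":{"type":"number"},"squeeze":{"type":"number"}},"required":["translation","dr"]}

```bash
mkdir -p pics
python3 - <<'E'
from plant import bot
import cv2,numpy as np
s=bot.state();print(s['t'],s['tool_pos'],s['tool_rot'],s['width'])
for n in("scene","side"):
    im=bot.get_image(n);cv2.imwrite(f'pics/{n}0.png',im[:,:,::-1]);np.save(f'pics/{n}0.npy',im)
    c=bot.get_calibration(n);print(n,np.round(c['intrinsics'],1).tolist(),np.round(c['cam_to_world'],3).tolist())
print(np.round(bot.get_calibration('wrist')['hand_eye'],3).tolist())
a=[cv2.imread(f'pics/{n}0.png') for n in("scene","side")]
E
```

```text
0.0 [ 6.49378726e-01 -3.36549333e-05  2.30398995e-01] [ 7.07082803e-01  7.07130223e-01 -6.62284668e-04 -5.64399805e-04] 0.9964086947585354
scene [[434.2, 0.0, 252.6], [0.0, 434.2, 191.0], [0.0, 0.0, 1.0]] [[0.865, 0.414, -0.284, 0.906], [0.502, -0.709, 0.495, -0.623], [0.003, -0.571, -0.821, 1.125], [0.0, 0.0, 0.0, 1.0]]
side [[491.1, 0.0, 255.8], [0.0, 491.1, 193.5], [0.0, 0.0, 1.0]] [[-0.886, -0.358, 0.294, 0.071], [-0.463, 0.657, -0.595, 0.955], [0.02, -0.663, -0.748, 1.269], [0.0, 0.0, 0.0, 1.0]]
[[0.001, -0.953, -0.302, 0.076], [1.0, 0.0, 0.001, 0.0], [-0.001, -0.302, 0.953, -0.143], [0.0, 0.0, 0.0, 1.0]]
```

View pics/scene0.png

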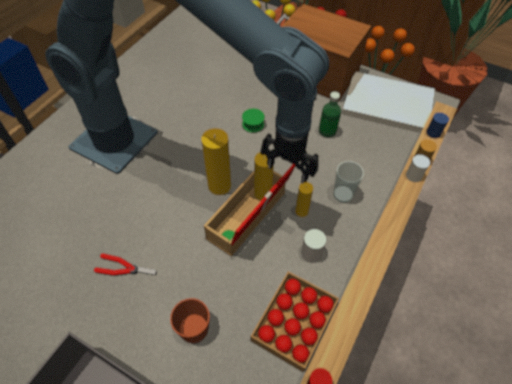

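View pics/side0.png

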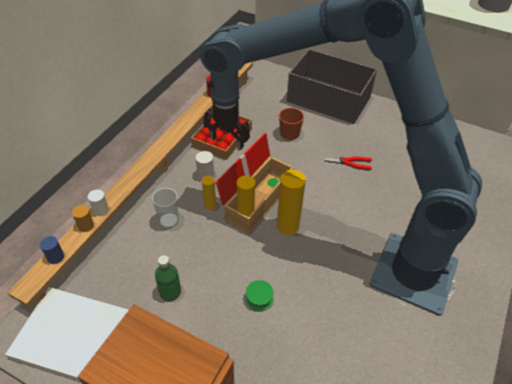

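The scene view shows the box from about (207,235) to (290,175). The red lid leans back over its far side, and the yellow candle stands at the +y end around (263,175). There are a bigger yellow decoy at (216,160) and a smaller one at (304,198). The side view agrees: box around (258,200), candle (246,195), big decoy (290,203). I'll zoom in to get the corners.

Run:
```python
import cv2,numpy as np
a=cv2.imread('pics/scene0.png')[120:260,190:330];b=cv2.imread('pics/side0.png')[125:245,190:310]
a=cv2.resize(a,(400,400),interpolation=2)
b=cv2.resize(b,(400,400),interpolation=2)
cv2.imwrite('pics/z0.png',np.hstack([a,b]))
```

```text
(no output)
```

View pics/z0.png

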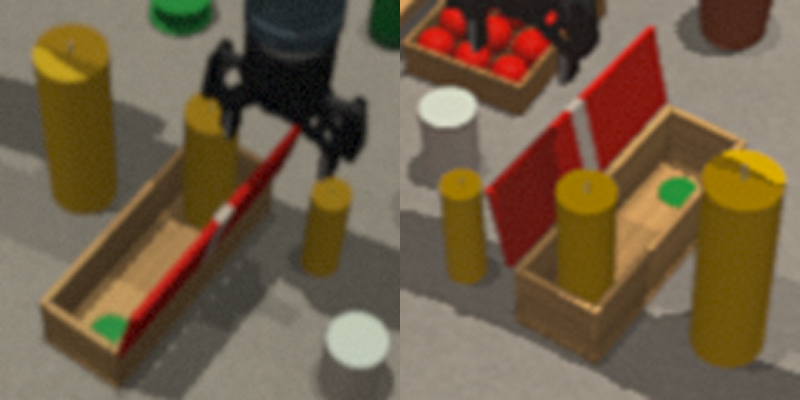

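```bash
cat > h.py <<'E'
import numpy as np
from plant import bot
def ray(cam,uv,z):
    c=bot.get_calibration(cam);M=np.array(c['cam_to_world']);K=np.array(c['intrinsics'])
    d=M[:3,:3]@np.linalg.solve(K,[uv[0],uv[1],1]);o=M[:3,3]
    return o+d*(z-o[2])/d[2]
E
python3 - <<'E'
from h import *
p=lambda n,c,u,z:print(n,c,np.round(ray(c,u,z),3))
S=lambda x,y:(190+.35*x,120+.35*y); D=lambda x,y:(190+.3*(x-400),125+.3*y)
p('R-','side',D(742,145),.08);p('H-','side',D(668,108),.08);p('R+','side',D(602,310),.08);p('H+','side',D(515,268),.08)
p('R-','scene',S(45,303),.08);p('H-','scene',S(120,352),.08);p('H+','scene',S(270,190),.08)
p('H-bot','scene',S(118,382),0);p('R+bot','side',D(597,360),0)
p('cand','side',D(587,192),.178);p('cand','scene',S(212,112),.178)
p('big','side',D(745,178),.21);p('big','scene',S(70,55),.21)
p('bigfoot','scene',S(84,200),0);p('bigfoot','side',D(730,352),0)
p('small','side',D(461,184),.11);p('small','scene',S(332,192),.11)
for z in(.12,.15,.165,.175):
  p('lid-free- %g'%z,'side',D(652,28),z);p('lid-free+ %g'%z,'side',D(488,190),z);p('lid+ %g'%z,'scene',S(298,128),z)
E
```

```text
R- side [ 0.481 -0.151  0.08 ]
H- side [ 0.571 -0.163  0.08 ]
R+ side [0.506 0.107 0.08 ]
H+ side [0.602 0.101 0.08 ]
R- scene [ 0.491 -0.161  0.08 ]
H- scene [ 0.582 -0.17   0.08 ]
H+ scene [0.617 0.068 0.08 ]
H-bot scene [ 0.573 -0.165  0.   ]
R+bot side [0.51  0.107 0.   ]
cand side [0.546 0.062 0.178]
cand scene [0.551 0.057 0.178]
big side [0.417 0.006 0.21 ]
big scene [0.408 0.027 0.21 ]
bigfoot scene [0.424 0.005 0.   ]
bigfoot side [0.401 0.037 0.   ]
small side [0.688 0.056 0.11 ]
small scene [0.68  0.077 0.11 ]
lid-free- 0.12 side [ 0.623 -0.225  0.12 ]
lid-free+ 0.12 side [0.656 0.058 0.12 ]
lid+ 0.12 scene [0.617 0.125 0.12 ]
lid-free- 0.15 side [ 0.609 -0.195  0.15 ]
lid-free+ 0.15 side [0.64  0.081 0.15 ]
lid+ 0.15 scene [0.625 0.103 0.15 ]
lid-free- 0.165 side [ 0.601 -0.179  0.165]
lid-free+ 0.165 side [0.633 0.093 0.165]
lid+ 0.165 scene [0.63  0.092 0.165]
lid-free- 0.175 side [ 0.597 -0.169  0.175]
lid-free+ 0.175 side [0.628 0.101 0.175]
lid+ 0.175 scene [0.632 0.084 0.175]
```

Request:
drive_tool:
  translation:
    - [0.05,-0.04,0]
    - [0.095,-0.08,0]
    - [0.095,-0.08,0]
    - [0.095,-0.08,0]
    - [0.045,-0.04,0]
    - [0,0,0]
    - [0,0,0]
    - [0,0,0]
    - [0,0,0]
  dr:
    - [0,0,0.3]
    - [0,0,0.3]
    - [0,0,0.3]
    - [0,0,0.33]
    - [0,0,0]
    - [0,0,0]
    - [0,0,0]
    - [0,0,0]
    - [0,0,0]
  hand: 1
  squeeze: 20

```text
t: 0.85
tool_pos: [0.5603, 0.1167, 0.2311]
tool_rot: [0.742, 0.671, -0.0, 0.0]
force: [-0.7, 0.0, -0.1]
width: 0.002
grip_force: 0.0
```

Run:
```python
from h import *
import cv2
from scipy.spatial.transform import Rotation as R
s=bot.state();print(s['t'],s['tool_pos'],s['width'],s['force']);T=R.from_quat(s['tool_rot']).as_matrix();print(np.round(T,3))
c=np.array([.541,-.027]);d=s['tool_pos'][:2]-c;print('local',d@[.995,-.098],d@[.098,.995])
im=[cv2.cvtColor(bot.get_image(n),4) for n in('scene','side')]
a=cv2.resize(im[0][110:260,180:330],(400,400),interpolation=2);b=cv2.resize(im[1][125:245,190:310],(400,400),interpolation=2)
cv2.imwrite('pics/z1.png',np.hstack([a,b]))
```

```text
0.85 [0.56029829 0.11673958 0.23110838] 0.002450998825734987 [-0.73583768  0.02672543 -0.07657786]
[[ 0.101  0.995  0.   ]
 [ 0.995 -0.101 -0.001]
 [-0.001  0.    -1.   ]]
local 0.005115316105648443 0.14491211045238292
```

View pics/z1.png

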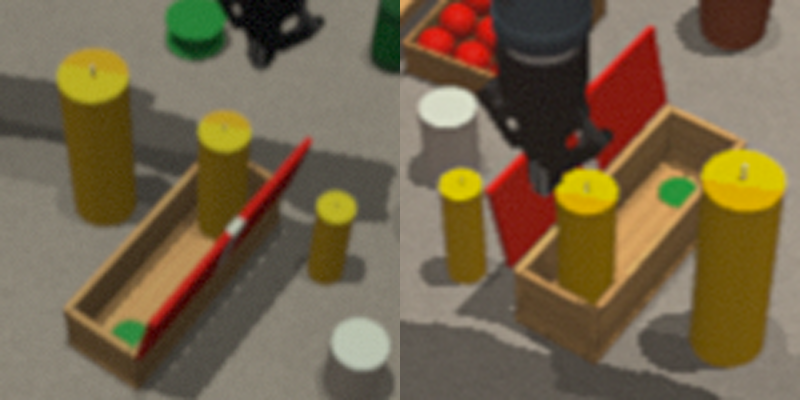

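The gripper is out of the way now. The candle's top is clear in both views, at scene (264,159.5) and side (246,183), which matches about (0.549, 0.060). The finger is 19 mm behind it on the +y side, so I'll lower it there.

Request:
drive_tool:
  translation:
    - [0,-0.017,0.06]
    - [0,0,0.09]
    - [0,0,0.08]
    - [0,0,0.04]
    - [0,0,0]
    - [-0.03,0,0]
    - [-0.02,0,0]
    - [-0.01,0,0]
    - [0,0,0]
  dr:
    - [0,0,0]
    - [0,0,0]
    - [0,0,0]
    - [0,0,0]
    - [0,0,0]
    - [0,0,0]
    - [0,0,0]
    - [0,0,0]
    - [0,0,0]

```text
t: 1.7
tool_pos: [0.5536, 0.0994, 0.1515]
tool_rot: [0.742, 0.671, 0.001, 0.001]
force: [-0.6, -0.7, -0.1]
width: 0.002
grip_force: 0.0
```

Request:
drive_tool:
  translation:
    - [-0.015,0,0]
    - [-0.015,0,0]
    - [-0.015,0,0]
    - [-0.015,0,0]
    - [-0.015,0,0]
    - [-0.015,0,0]
  dr:
    - [0,0,0]
    - [0,0,0]
    - [0,0,0]
    - [0,0,0]
    - [0,0,0]
    - [0,0,0]

```text
t: 2.2
tool_pos: [0.55, 0.0736, 0.1503]
tool_rot: [0.741, 0.671, -0.0, 0.0]
force: [-0.2, 0.5, 0.4]
width: 0.004
grip_force: 0.2
```

Run:
```python
from h import *
import cv2
s=bot.state();print(s['t'],s['tool_pos'],s['force'])
im=[cv2.cvtColor(bot.get_image(n),4) for n in('scene','side')]
a=cv2.resize(im[0][110:260,180:330],(400,400),interpolation=2);b=cv2.resize(im[1][125:245,190:310],(400,400),interpolation=2)
cv2.imwrite('pics/z2.png',np.hstack([a,b]))
```

```text
2.2 [0.54999862 0.07359645 0.15028355] [-0.1660931   0.4997718   0.42362799]
```

View pics/z2.png

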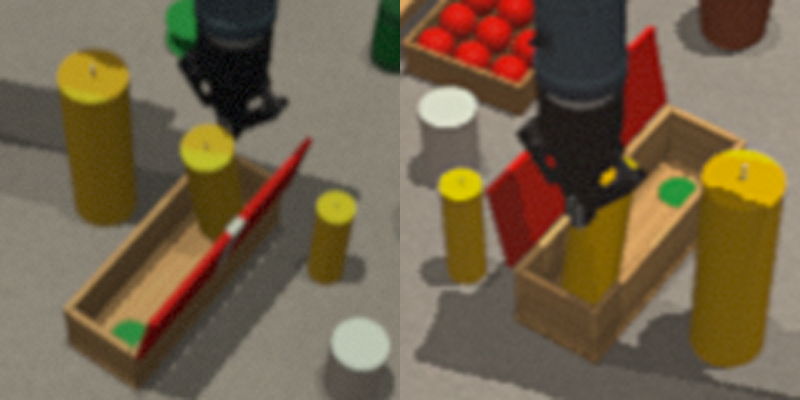

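The candle is tipping: its top has moved to scene (257,165) and its foot hasn't slid. I'll keep pushing past the balance point.

Request:
drive_tool:
  translation:
    - [-0.015,0,0]
    - [-0.015,0,0]
    - [-0.015,0,0]
    - [-0.015,0,0]
    - [-0.015,0,0]
    - [-0.015,0,0]
    - [-0.015,0,0]
    - [-0.015,0,0]
    - [0,0,0]
    - [0,0,0]
    - [0,0,0]
    - [0,0,0]
  dr:
    - [0,0,0]
    - [0,0,0]
    - [0,0,0]
    - [0,0,0]
    - [0,0,0]
    - [0,0,0]
    - [0,0,0]
    - [0,0,0]
    - [0,0,0]
    - [0,0,0]
    - [0,0,0]
    - [0,0,0]

```text
t: 3.3
tool_pos: [0.5466, 0.0387, 0.1503]
tool_rot: [0.741, 0.672, 0.0, -0.0]
force: [0.1, 0.7, -0.6]
width: 0.003
grip_force: 0.0
```

Run:
```python
from h import *
import cv2
s=bot.state();print(s['t'],s['tool_pos'],s['force'])
im=[cv2.cvtColor(bot.get_image(n),4) for n in('scene','side')]
a=cv2.resize(im[0][110:260,180:330],(400,400),interpolation=2);b=cv2.resize(im[1][125:245,190:310],(400,400),interpolation=2)
cv2.imwrite('pics/z3.png',np.hstack([a,b]))
```

```text
3.3 [0.54656215 0.03873595 0.15028658] [ 0.13983448  0.70967791 -0.64750669]
```

View pics/z3.png

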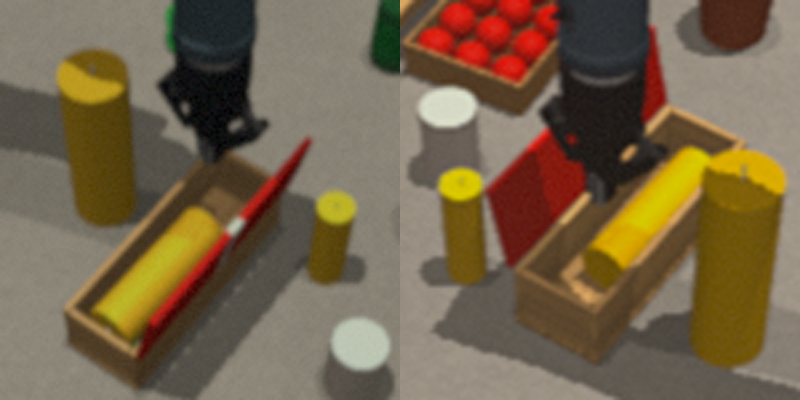

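The candle is lying in the box. I need to check that it's flat and below the rim, with the wick end not propped on the end wall.

Run:
```python
from h import *
S=lambda x,y:(180+.375*x,110+.375*y); D=lambda x,y:(190+.3*(x-400),125+.3*y)
def p(n,c,u,z):
    w=ray(c,u,z);d=w[:2]-[.541,-.027];print(n,c,z,'local',np.round([d@[.995,-.098],d@[.098,.995]],3))
p('foot low edge','side',D(607,284),.008);p('foot centre','side',D(605,265),.036);p('foot top','side',D(603,245),.064)
for z in(.036,.064,.09): p('head top','side',D(695,148),z)
p('head low','scene',S(125,338),.036)
for z in(.036,.064,.09):p('head left','scene',S(97,312),z)
p('foot top','scene',S(207,208),.064)
# expected pixels of flat candle points
def q(c,l):
    C=bot.get_calibration(c);M=np.linalg.inv(C['cam_to_world']);w=np.array([.541,-.027,0])+l[0]*np.array([.995,-.098,0])+l[1]*np.array([.098,.995,0])+[0,0,l[2]]
    k=np.array(C['intrinsics'])@(M[:3,:3]@w+M[:3,3]);return k[:2]/k[2]
for c,o,f in(('scene',(180,110),.375),('side',(190,125),.3)):
    for n,l in(('foot top',(0,.055,.064)),('head top',(0,-.115,.064)),('head robot side',(-.028,-.115,.036)),('foot low',(0,.055,.008))):
        print(c,n,np.round((q(c,l)-o)/f+([400,0] if c=='side' else 0)))
```

```text
foot low edge side 0.008 local [-0.003  0.051]
foot centre side 0.036 local [-0.     0.051]
foot top side 0.064 local [0.003 0.051]
head top side 0.036 local [ 0.011 -0.137]
head top side 0.064 local [-0.003 -0.113]
head top side 0.09 local [-0.015 -0.09 ]
head low scene 0.036 local [ 0.015 -0.113]
head left scene 0.036 local [-0.029 -0.106]
head left scene 0.064 local [-0.017 -0.117]
head left scene 0.09 local [-0.007 -0.128]
foot top scene 0.064 local [-0.001  0.06 ]
scene foot top [205. 212.]
scene head top [111. 319.]
scene head robot side [ 92. 319.]
scene foot low [204. 239.]
side foot top [603. 249.]
side head top [694. 146.]
side head robot side [716. 175.]
side foot low [602. 286.]
```

It lies flat: the foot face is upright at local y = 0.051, and the head's top edge is at z = 0.064, y = -0.113. Next I'll go up and over to the back of the lid.

Request:
drive_tool:
  translation:
    - [0,0,-0.1]
    - [0,0,-0.12]
    - [0,0,-0.08]
    - [-0.06,0.06,0]
    - [-0.09,0.09,0]
    - [-0.09,0.09,0]
    - [-0.09,0.09,0]
    - [-0.06,0.06,0]
    - [-0.03,0.03,0]
    - [0,0,0]
    - [0,0,0]
    - [0,0,0]
  dr:
    - [0,0,0]
    - [0,0,0]
    - [0,0,0]
    - [0,0,0]
    - [0,0,0]
    - [0,0,0]
    - [0,0,0]
    - [0,0,0]
    - [0,0,0]
    - [0,0,0]
    - [0,0,0]
    - [0,0,0]

```text
t: 4.4
tool_pos: [0.659, -0.0977, 0.2401]
tool_rot: [0.74, 0.672, 0.0, -0.001]
force: [-1.1, 0.4, 0.3]
width: -0.001
grip_force: 0.0
```

Run:
```python
from h import *
import cv2
s=bot.state();print(s['t'],s['tool_pos']);d=s['tool_pos'][:2]-np.array([.541,-.027]);print('local',d@[.995,-.098],d@[.098,.995])
im=[cv2.cvtColor(bot.get_image(n),4) for n in('scene','side')]
a=cv2.resize(im[0][110:260,190:340],(400,400),interpolation=2);b=cv2.resize(im[1][105:255,180:330],(400,400),interpolation=2)
cv2.imwrite('pics/z4.png',np.hstack([a,b]))
print('white',ray('scene',(315,235),.09))
```

```text
4.4 [ 0.6590253  -0.09767266  0.24008082]
local 0.12436109233705082 -0.05875281258842666
white [ 0.76655231 -0.0399452   0.09      ]
```

View pics/z4.png

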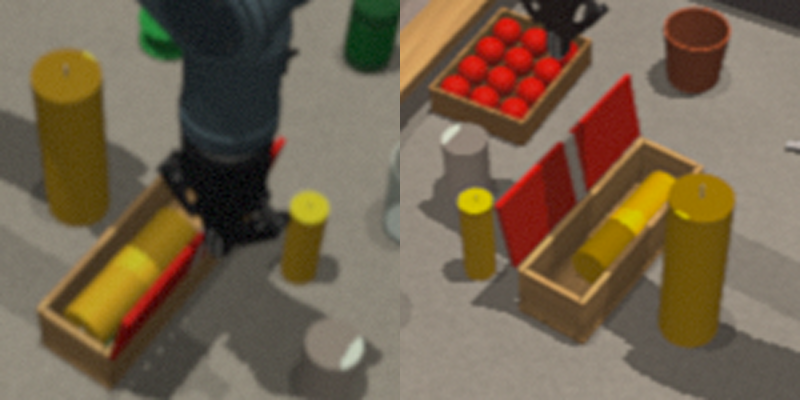

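The candle lies flat in both views. The finger is above the clear space behind the lid, with the white candle 10 cm farther off. I'll lower it to z = 0.135 and start pushing.

Request:
drive_tool:
  translation:
    - [0,0,0.06]
    - [0,0,0.1]
    - [0,0,0.1]
    - [0,0,0.06]
    - [0,0,0.03]
    - [0,0,0]
    - [0,-0.03,0]
    - [0,-0.03,0]
    - [0,-0.03,0]
    - [0,-0.03,0]
    - [0,0,0]
  dr:
    - [0,0,0]
    - [0,0,0]
    - [0,0,0]
    - [0,0,0]
    - [0,0,0]
    - [0,0,0]
    - [0,0,0]
    - [0,0,0]
    - [0,0,0]
    - [0,0,0]
    - [0,0,0]

```text
t: 5.42
tool_pos: [0.6239, -0.0956, 0.1375]
tool_rot: [0.741, 0.672, 0.001, 0.001]
force: [0.2, -0.6, -0.1]
width: 0.002
grip_force: 0.0
```

Request:
drive_tool:
  translation:
    - [0,-0.03,-0.004]
    - [0,-0.03,-0.004]
    - [0,-0.03,-0.004]
    - [0,-0.03,-0.003]
    - [0,-0.03,0.001]
    - [0,-0.03,0.002]
    - [0,-0.03,0.01]
    - [0,-0.03,0.01]
    - [0,0,0]
  dr:
    - [0,0,0]
    - [0,0,0]
    - [0,0,0]
    - [0,0,0]
    - [0,0,0]
    - [0,0,0]
    - [0,0,0]
    - [0,0,0]
    - [0,0,0]

```text
t: 6.17
tool_pos: [0.5491, -0.0888, 0.1321]
tool_rot: [0.741, 0.671, -0.001, -0.001]
force: [-0.6, 0.6, -0.2]
width: -0.002
grip_force: 0.0
```

Run:
```python
from h import *
import cv2
s=bot.state();print(s['t'],s['tool_pos'],s['force']);d=s['tool_pos'][:2]-np.array([.541,-.027]);print('local',d@[.995,-.098],d@[.098,.995])
im=[cv2.cvtColor(bot.get_image(n),4) for n in('scene','side')]
a=cv2.resize(im[0][110:260,190:340],(400,400),interpolation=2);b=cv2.resize(im[1][105:255,180:330],(400,400),interpolation=2)
cv2.imwrite('pics/z5.png',np.hstack([a,b]))
```

```text
6.1667 [ 0.54911746 -0.0887701   0.13209076] [-0.59656731  0.585683   -0.23606508]
local 0.014130343166542034 -0.06066573539288412
```

View pics/z5.png

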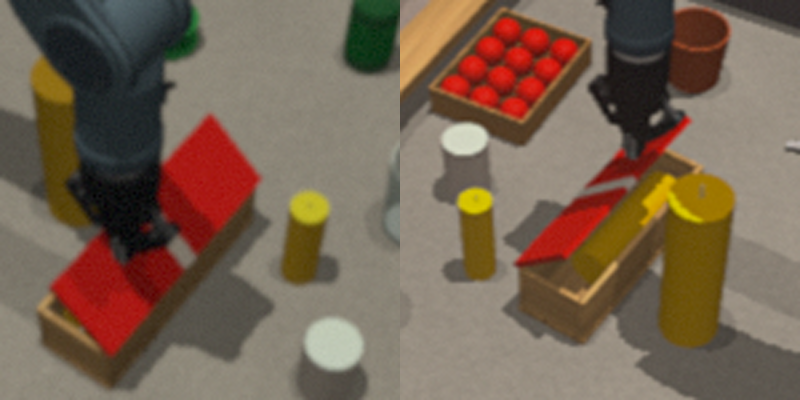

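The lid has turned to about 40° and is following the finger. I'll carry on along the arc and down.

Request:
drive_tool:
  translation:
    - [0,-0.019,0.013]
    - [0,-0.019,0.014]
    - [0,-0.019,0.028]
    - [0,-0.019,0.029]
    - [0,-0.01,0.03]
    - [0,-0.01,0.023]
    - [0,0,0.005]
    - [0,0,0.003]
    - [0,0,0.003]
    - [0,0,0]
  dr:
    - [0,0,0]
    - [0,0,0]
    - [0,0,0]
    - [0,0,0]
    - [0,0,0]
    - [0,0,0]
    - [0,0,0]
    - [0,0,0]
    - [0,0,0]
    - [0,0,0]

```text
t: 7.1
tool_pos: [0.5214, -0.0858, 0.0885]
tool_rot: [0.741, 0.671, -0.002, -0.002]
force: [-6.2, 1.0, 10.0]
width: 0.001
grip_force: 5.0
```

Request:
drive_tool:
  translation:
    - [0,0,0.003]
    - [0,0,0.003]
    - [0,0,0]
    - [0,0,-0.02]
    - [0,0,-0.06]
    - [0,0,-0.12]
    - [0,0,-0.12]
    - [0,0,-0.12]
    - [0,0,-0.06]
    - [0,0,0]
    - [0,0,0]
  dr:
    - [0,0,0]
    - [0,0,0]
    - [0,0,0]
    - [0,0,0]
    - [0,0,0]
    - [0,0,0]
    - [0,0,0]
    - [0,0,0]
    - [0,0,0]
    - [0,0,0]
    - [0,0,0]

```text
t: 8.02
tool_pos: [0.524, -0.086, 0.2375]
tool_rot: [0.741, 0.671, 0.001, 0.001]
force: [0.1, 0.5, -1.5]
width: 0.002
grip_force: 0.0
```

Run:
```python
from h import *
import cv2
s=bot.state();print(s['t'],s['tool_pos'],s['force'])
im=[cv2.cvtColor(bot.get_image(n),4) for n in('scene','side')]
a=cv2.resize(im[0][110:260,190:340],(400,400),interpolation=2);b=cv2.resize(im[1][105:255,180:330],(400,400),interpolation=2)
cv2.imwrite('pics/z6.png',np.hstack([a,b]))
```

```text
8.0167 [ 0.52398705 -0.08603893  0.23748496] [ 0.09311218  0.4850816  -1.54894822]
```

View pics/z6.png

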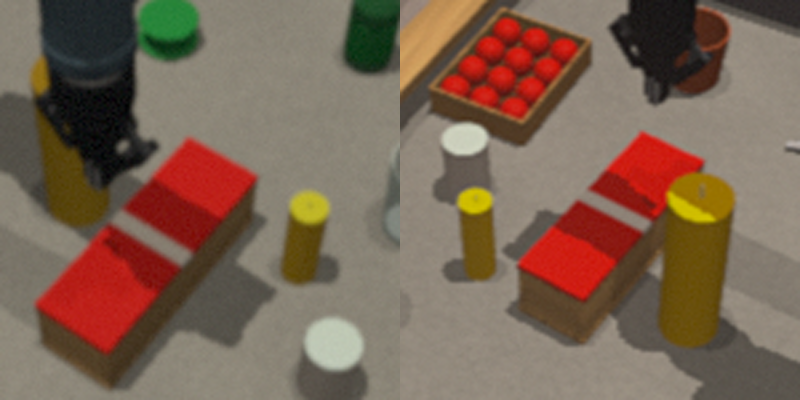

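The lid is flat on the box, with its edges on the rim in both views. It took the press at z = 0.088 with over 10 N against the finger, so it is fully shut. In these views nothing else has moved, and the gripper is clear.

```bash
python3 -c "
from plant import bot
print(bot.close_job())"
```

```text
the job is handed in; nothing more can be done
None
```

The candle was pushed over and lies flat along the inside of the box, the red lid is pushed fully shut on top of it, and the job was handed in at about 8 s with the gripper clear.

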